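Pulse-grind a cinnamon stick

ROBOT

A 7-joint arm with a two-finger parallel gripper is mounted at the origin on the work surface. World frame = base frame: x ahead of the robot, y to its left, z up, the work surface at z = 0. Lengths are in m, angles in rad, forces in N, time in s.
With the tool pointing down it reaches from about 0.425 to 0.925 m from the base axis. Payload 6.8 kg.
Tool frame: the origin (TCP) lies between the finger pads; the fingertips stand finger_overhang ahead of it and the grasp point (between the pads) lies 6 mm ahead of it (finger_overhang is the distance from the TCP to the fingertips, in m); z points along the fingers, y is the line along which they close (so a half turn about z gives the same grasp; the last joint's range is limited). The gripper opens to 85 mm and grips with 20 to 120 N. Pads are 22 mm wide; open, the fingers measure 114 mm over their backs; the gripper's body (76 mm by 85 mm) begins 54 mm behind the grasp point. The pads swing forward as they close: fully open they stand 13 mm farther back than shut.
Start: joints at [-1.382, 0.477, 0.022, 1.555, -0.011, 1.109, -0.083], TCP at [0.197, 0.646, 0.256] pointing down, gripper open.
Joint ranges: [-2.96, 2.96], [-0.34, 2.1], [-1.41, 1.46], [0.24, 2.44], [-1.37, 4.51], [0.17, 1.92], [-2.96, 2.96]. Speed limits (rad/s): [2.39, 2.39, 3.14, 3.14, 3.14, 3.14, 3.14].

INTERFACE

Orientations are given as a unit quaternion [w, x, y, z].
In Python, from station import * gives the robot as it stands.
- The arm moves only by the tool drive_tool, never from a script. Its argument "increments" is a list of rows, each an object of numbers: "claw": the finger opening in m, from 0 to 0.0854; "dx", "dy", "dz": the shift along the tool's x, y, z in m; "wx", "wy", "wz": the turn, a rotation vector about the tool's x, y, z in degrees. A call has 1 to 20 rows; each row shifts and turns the commanded pose from where the row before left it, along the tool's axes as they then stand; what a row does not reach is not made up. A row lasts 1/8 s, in which the tool goes at most 62.5 mm and 10.7 degrees, less where a joint would pass 70% of its speed; a pose out of reach is approached as far as the arm can. A call with a gripper value outside its range is refused whole. The fingers move at their own pace and stop on an object; "newtons" is the grip in N (left out, the last holds). Time passes only in rows, so rows that do not move let the fingers close. It gives the time, the measured TCP pose, the force, the opening and the grip force at its end, in the units of the state.
- get_obs(): the state, without advancing time (a new reading comes with each control period).
- read_camera(name): name is "scene" or "top"; returns (picture, depth): 384x512x3 uint8, red, green, blue; 384x512 float32, m along the optical axis (not along the pixel's ray), 0 where there is no reading.
- calibration(name): a dict with "intrinsics" (3x3 intrinsics, pixels), "R" (3x3) and "t" (3): a world point X has camera coordinates R X + t. Camera axes: x right, y down, z forward; pixel columns grow to the right and rows downward; lengths in m; the calibration is good to about 2 mm. A picture is of the moment at which its call begins. calibration takes no time and is no camera call.
- hand_in(): hands the job in; it is judged then, once.
The state is a dict: "t": time; "q": joint angles; "joint_vel": joint speeds; "joint_torque": joint torques, N m; "eef_pos": TCP position; "tool_rot": TCP orientation; "contact_force": force on the tool from outside, world axes, zero at the start; "torque": the same for the moment, N m; "gripper_width": opening from 0.0 (shut) to 1.0 (fully open); "grasp_force": force on a finger pad.
Only numpy, scipy, OpenCV 4.12 (cv2) and the standard library are available. Lean on these libraries where they do the work, as an engineer would, in place of code of your own. Each camera call takes 0.05 s, during which the arm holds its last target. There are 200 camera calls.

TASK

Drop the cinnamon stick into the open bowl of the grinder on the kitchen island, then put the grinder's lid on, its two lugs going down through the two entry slots until the lid's rim lies flat on the collar. Twist the lid clockwise against its spring only as far as the green pulse band, half-way to the red lock mark and never on to the lock, and finish with the gripper still holding the lid steady there, because it springs back if let go. Leave the peach, tomato, corn cob and spice jar where they are.

Things in the scene. Friction and masses are not known exactly. Their poses are not given: they have to be found in the camera images.
- grinder: Cream electric spice grinder with a grey collar, 120 mm across (132 mm at the foot), 136 mm tall, stuck fast to the worktop. Origin: on its axis at worktop height, z up. The round mouth in the collar's flat top is 64 mm wide; the bowl's floor is 62 mm above the worktop.
- mouth (a point): Centre of the grinder's mouth, level with the collar's flat top, 136 mm above the worktop; axes as the grinder's.
- entry_slot (a point): One of the two entry slots that widen the mouth at the grinder's own +x and -x sides (this: +x), 38 mm from the axis, level with the collar top. 13 mm wide, reaching 42 mm from the axis, through a lip 6 mm thick with a channel under it. A white dot on the collar marks each slot.
- green_mark (a point): Middle of one of the two green bands on the collar top, 53 mm from the grinder's axis, 45 deg clockwise (seen from above) of the white dot and slot at +x; the band runs from 32 to 58 deg. The red lock dot lies 90 deg clockwise of the white one. The same marks repeat on the opposite side. The lid's white stripe is to point at the green.
- turn_ring (a joint): Sprung ring inside the grinder turned by the lid's lugs, in rad clockwise from above: 0 at rest under the entry slots, 0.785 mid green band, the lock clicks at 1.3, just before the red mark (1.57). It pushes back with about 0.03 N m at 0 and 0.13 N m at 0.785. The lugs have 4 deg of play in it: the lid leads the ring by that much.
- lid_grip (a point): Loose lid, 92 mm across, 70 mm tall, 0.13 to 0.25 kg, standing plug-down. This point: middle of its blue paddle grip, on the lid's axis, 50 mm above the plug's bottom, 20 mm above the rim's top, 28 mm above the rim's underside; 164 mm above the worktop when home. z up; paddle 60 mm long (x), 14 mm thick (y), 40 mm tall, white stripe on top. The lid is the same turned half round.
- lid_lug (a point): One of the lid's two steel lugs, at +x (the other at -x), in line with the paddle, 34.5 mm from the axis: 8 mm wide, reaching 38.5 mm from the axis, 7 to 14 mm above the plug's bottom. The plug under the black rim (rim 8 mm thick) is 60 mm across and 22 mm deep.
- cinnamon_center (a point): Cinnamon stick of two scrolls side by side, reddish brown, 42 mm long (along its x), 26 mm wide (y), 13 mm high, 15 g, lying on the small wooden board; this point is its centre. Small enough to fall into the bowl any way round.
- board: Fixed wooden board 130 x 130 x 14 mm; origin at the centre of its underside.
- peach: Orange peach 70 mm across, 62 mm tall, bystander; origin under its centre.
- tomato: Dark red tomato 78 mm across, 54 mm tall, bystander; origin under its centre.
- spice_jar: Spice jar with a green cap, 48 mm across, 85 mm tall, bystander; origin under its centre.
- corn: Green corn cob in its husk, 180 mm long (x), 50 mm thick, lying, bystander; origin under its middle.
Not all that is in view belongs to the job. Of the things that look like the part that bears lid_grip, take the one that is farthest to the robot's left at the start.

How it is judged:
By the outcome, as a careful person would: the job done as asked, in the order asked, and still so for the second after the job is handed in, while the arm keeps its last pose, push and grip.
It also fails if it takes over 64 s, if anything falls off the work surface, if the arm or the gripper's body presses on something with over 40 N, if the wrist force passes 120 N, or if a joint passes its speed limit or range.

## Working session

There is one attempt and no reset: what is moved stays moved. The work goes in short steps, Python scripts to look and compute and a tool call to move; the robot and the scene stay as the last step left them, time stands still between calls to the robot, and variables do not carry over. Pictures are saved under pics/ and viewed, at most 10 in all, crops included, and the job is handed in when it is done.

Besides the shell and the picture viewer there is one more tool, called after "Call:" as name(argument=value, ...), one argument or row to a line, values as JSON. drive_tool: Moves the arm, as the interface text tells. Its arguments: {"type":"object","properties":{"increments":{"type":"array","items":{"type":"object","properties":{"claw":{"type":"number"},"dx":{"type":"number"},"dy":{"type":"number"},"dz":{"type":"number"},"wx":{"type":"number"},"wy":{"type":"number"},"wz":{"type":"number"}}}},"newtons":{"type":"number"}},"required":["increments"]}

```bash
mkdir -p pics
cat > h.py <<'E'
from station import *
import numpy as np, cv2
from scipy.spatial.transform import Rotation as Ro
def snap(n): return read_camera(n)
def ray(n,u,v,z):
    c=calibration(n);K=np.array(c["intrinsics"]);R=np.array(c["R"]);t=np.array(c["t"])
    d=R.T@np.linalg.inv(K)@np.array([u,v,1.]);o=-R.T@t
    return o+d*(z-o[2])/d[2]
def cloud(n,depth):
    c=calibration(n);K=np.array(c["intrinsics"]);R=np.array(c["R"]);t=np.array(c["t"])
    v,u=np.indices(depth.shape)
    P=np.stack([(u-K[0,2])/K[0,0]*depth,(v-K[1,2])/K[1,1]*depth,depth],-1)
    return (P-t)@R
def proj(n,X):
    c=calibration(n);p=np.array(c["intrinsics"])@(np.array(c["R"])@np.array(X)+np.array(c["t"]));return p[:2]/p[2]
def save(f,im): cv2.imwrite("pics/"+f,im[:,:,::-1])
E
python3 - <<'E'
from h import *
for n in("scene","top"):
    im,d=snap(n);save(n+"0.png",im);np.savez(n+"0.npz",im=im,d=d)
    c=calibration(n);print(n,np.array(c["intrinsics"])[0],-np.array(c["R"]).T@c["t"])
o=get_obs();print(o["eef_pos"],o["tool_rot"],o["t"]);import station;print([x for x in dir(station) if x[0]!='_'])
E
```

```text
scene [389.46624874   0.         257.78361223] [ 1.27014002 -0.13299822  0.77698668]
top [391.82940704   0.         259.44716905] [0.37490565 0.00517904 0.95170844]
[0.19728156 0.64504491 0.25544323] [-5.98455353e-05  1.47853387e-01  9.89008977e-01 -7.84265908e-04] 0.1
['PlanningError', 'calibration', 'finger_overhang', 'get_obs', 'hand_in', 'read_camera']
```

View pics/scene0.png

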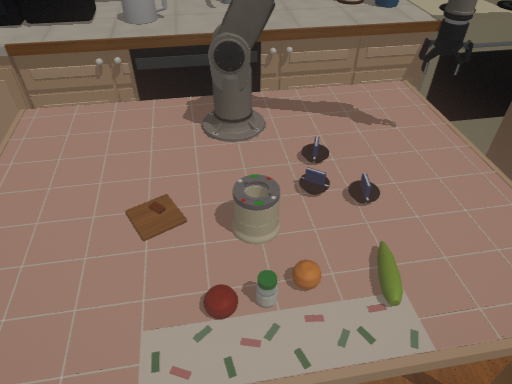

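View pics/top0.png

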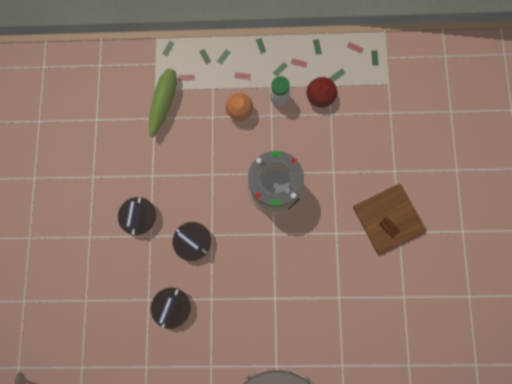

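The top view shows three lids with blue paddles: top (137,216), (192,241) and (171,308); in the scene view these are (365,190), (314,183) and (316,150). The robot's left is image-left in the top view, so I choose the one at top (137,216). The grinder is at top (276,180), the cinnamon at (390,227) on the board, and the bystanders are in the upper part.

```bash
cat > m.py <<'E'
from h import *
D={n:np.load(n+"0.npz") for n in("scene","top")}
def blobs(n,mask,z,amin=3,box=None):
    k,l,s,c=cv2.connectedComponentsWithStats(mask.astype(np.uint8))
    for i in range(1,k):
        if s[i,4]<amin: continue
        u,v=c[i]
        if box and not(box[0]<u<box[2] and box[1]<v<box[3]): continue
        p=[ray(n,*q,z)[:2] for q in np.argwhere(l==i)[:,::-1]]
        w,V=np.linalg.eigh(np.cov(np.array(p).T)) if len(p)>2 else (0,np.eye(2))
        print(n,np.round(c[i],1),s[i,4],"xy",np.round(ray(n,u,v,z)[:2],4),"ang",round(float(np.degrees(np.arctan2(V[1,1],V[0,1]))),1),"sd",np.round(np.sqrt(w)*1e3,1))
boxes={"top":(240,145,312,212),"scene":(225,168,290,212)}
for n in D:
    im=D[n]["im"];h=cv2.cvtColor(im,cv2.COLOR_RGB2HSV).astype(int);H,S,V=h[...,0],h[...,1],h[...,2]
    b=boxes[n]
    print("green");blobs(n,(H>45)&(H<75)&(S>120),.136,3,b)
    print("red");blobs(n,((H<8)|(H>172))&(S>150)&(V>90),.136,2,b)
    print("white");blobs(n,(S<40)&(V>185),.136,2,b)
    print("paddle blue");blobs(n,(H>105)&(H<130)&(S>60)&(V>60),.07,15)
    print("stripe");blobs(n,(S<60)&(V>150),.07,8,(110,190,220,335) if n=="top" else (290,130,385,205))
    print("cinn");blobs(n,((H<9)|(H>170))&(S>120)&(V<90)&(V>20),.02,10,(350,180,430,260) if n=="top" else (120,190,190,240))
P=cloud("top",D["top"]["d"])
for nm,b,z in(("collar",boxes["top"],(.128,.145)),("lidrim",(112,190,162,240),(.022,.038))):
    Q=P[b[1]:b[3],b[0]:b[2]];m=(Q[...,2]>z[0])&(Q[...,2]<z[1]);q=Q[m]
    (c,r)=cv2.minEnclosingCircle(q[:,:2].astype(np.float32));print(nm,len(q),np.round(c,4),r,np.median(q[:,2]))
im=D["top"]["im"]
a=cv2.resize(im[190:245,110:165],(400,400),interpolation=cv2.INTER_CUBIC);b=cv2.resize(im[195:250,360:415],(400,400),interpolation=cv2.INTER_CUBIC)
save("crop1.png",np.hstack([a,b]))
c=cv2.resize(im[140:220,235:315],(400,400),interpolation=cv2.INTER_CUBIC)
s=cv2.resize(D["scene"]["im"][165:235,220:290],(400,400),interpolation=cv2.INTER_CUBIC)
save("crop2.png",np.hstack([c,s]))
E
python3 m.py; python3 -c "from station import *;print(finger_overhang)"
```

```text
green
scene [253.6 175.4] 17 xy [ 0.4847 -0.0026] ang 84.6 sd [2.5 6.2]
scene [258.8 202.7] 26 xy [ 0.5907 -0.0076] ang 93.7 sd [3.  6.3]
red
scene [268.3 177.9] 9 xy [0.5013 0.0334] ang -169.8 sd [2.5 3.3]
scene [242.8 200. ] 10 xy [ 0.5744 -0.0445] ang 175.1 sd [2.5 3. ]
white
paddle blue
scene [316.5 172.4] 21 xy [0.421  0.1942] ang 51.2 sd [ 1.9 17.6]
scene [366.5 183. ] 22 xy [0.4911 0.3204] ang 175.0 sd [ 2.3 21.1]
stripe
scene [369.3 144. ] 121 xy [0.3076 0.4031] ang -171.9 sd [20.8 73.2]
scene [335.5 133.3] 16 xy [0.2296 0.3162] ang 88.8 sd [ 1.7 16.4]
scene [331.4 158. ] 25 xy [0.3604 0.2595] ang 152.8 sd [ 8.6 10.5]
scene [356.  156.6] 29 xy [0.3658 0.3365] ang 90.0 sd [ 1.8 23.3]
scene [337.2 167.8] 18 xy [0.4099 0.2612] ang -180.0 sd [ 1.4 15.9]
scene [366.  178.4] 13 xy [0.4715 0.3266] ang 171.8 sd [ 0.9 15.8]
scene [343.9 180.4] 17 xy [0.4693 0.2609] ang -178.8 sd [ 1.4 15. ]
scene [334.1 189.4] 19 xy [0.5023 0.2208] ang 87.4 sd [ 1.4 12.7]
scene [295.2 193.7] 11 xy [0.5018 0.1098] ang 89.2 sd [1.7 6.7]
cinn
green
top [275.9 153.1] 29 xy [ 0.5918 -0.0087] ang 86.9 sd [1.9 5.9]
top [275.7 202.2] 37 xy [ 0.4856 -0.0062] ang 91.2 sd [2.4 5.8]
red
top [293.2 160.2] 11 xy [ 0.5754 -0.0451] ang 150.1 sd [2.1 2.2]
top [257.4 194.6] 13 xy [0.5023 0.0322] ang 136.3 sd [2.  2.4]
white
top [258.5 160. ] 2 xy [0.5772 0.0289] ang 90.0 sd 0.0
paddle blue
top [190.7 239.1] 23 xy [0.4141 0.1855] ang 51.9 sd [ 0.7 15.7]
stripe
top [130.  212.6] 41 xy [0.476  0.3257] ang 171.9 sd [ 1.2 14.8]
top [187.4 240. ] 46 xy [0.4121 0.1928] ang 52.0 sd [ 1.3 15.1]
top [163.5 235.9] 42 xy [0.4221 0.2473] ang 92.2 sd [ 1.6 11.3]
top [165. 310.] 43 xy [0.261  0.2393] ang 159.6 sd [ 1.2 14.6]
cinn
collar 1699 [ 0.538  -0.0064] 0.06002320349216461 0.1355654353835034
lidrim 876 [0.4726 0.3254] 0.046341422945261 0.029540458120860105
0.025
```

View pics/crop1.png

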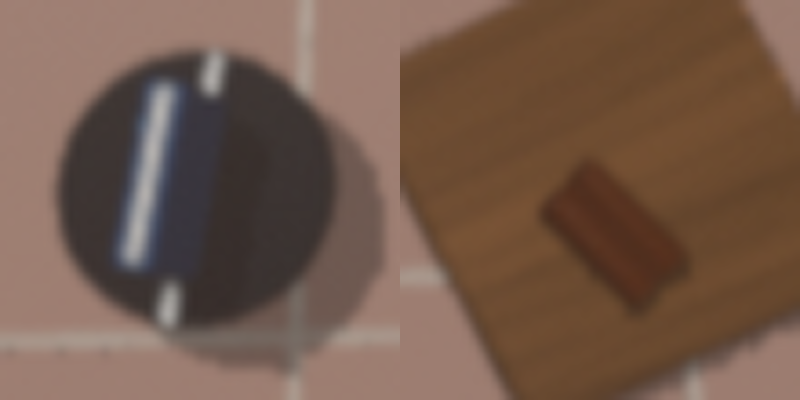

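View pics/crop2.png

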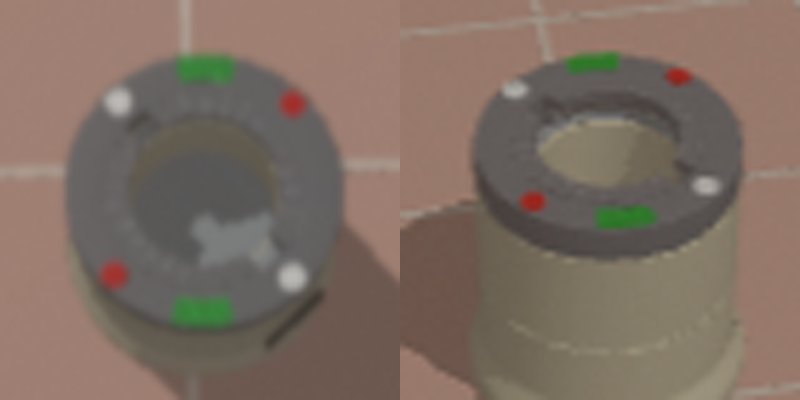

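The crop confirms the chosen lid, with its paddle stripe near -8°. The cinnamon lies at top pixel (389.7,227.3), and the slots and white dots sit at about 43°.

```bash
cat >> h.py <<'E'
def go(x,y,z,yaw=None):
    """print tool-axis increments to (x,y,z) and wz so that tool y points along yaw (deg)"""
    o=get_obs();q=o["tool_rot"];R=Ro.from_quat([q[1],q[2],q[3],q[0]]).as_matrix()
    y0=np.degrees(np.arctan2(R[1,1],R[0,1]))
    if yaw is not None:
        w=y0-yaw; print("yaw",round(y0,2),"wz",round(w,2)); R2=Ro.from_euler('z',-w,degrees=True).as_matrix()@R
    else: R2=R
    d=np.array([x,y,z])-o["eef_pos"]
    print("t",o["t"],"q7",round(o["q"][6],2),"pos",np.round(o["eef_pos"],4),"tool z",np.round(R[:,2],4),"delta (after turn) mm",np.round(R2.T@d*1e3,1))
    print("F",np.round(o["contact_force"],1),"M",np.round(o["torque"],2),"w",o["gripper_width"],"g",o["grasp_force"])
E
python3 - <<'E'
from h import *
p=[ray("top",110*0+360+(u-400)*55/400,195+v*55/400,.023) for u,v in((545,210),(590,158),(688,262),(637,310))]
p=np.array(p)[:,:2];c=p.mean(0);d=(p[2]+p[3]-p[0]-p[1])/2;print(c,np.linalg.norm(d),np.degrees(np.arctan2(d[1],d[0])))
im=np.load("top0.npz")["im"];D=np.load("top0.npz")["d"];P=cloud("top",D)[215:240,378:402];m=P[...,2]>.0195
q=P[m];print(len(q),q.mean(0),cv2.minAreaRect((q[:,:2]*1000).astype(np.float32)))
S=cloud("scene",np.load("scene0.npz")["d"])[195:225,135:180].reshape(-1,3);q=S[(S[:,2]>.020)];print(len(q),q.mean(0))
go(c[0],c[1],.12,-47)
E
```

```text
[ 0.43719737 -0.27298514] 0.04350041067321346 -139.76437464848755
201 [ 0.43744428 -0.26812921  0.03421618] ((419.64251708984375, -140.80787658691406), (46.02525329589844, 301.8872985839844), 8.368910789489746)
119 [ 0.48411349 -0.26421253  0.06366503]
yaw 72.99 wz 119.99
t 0.1 q7 -0.08 pos [0.1973 0.645  0.2554] tool z [-4.0e-04 -1.5e-03 -1.0e+00] delta (after turn) mm [-450.6  835.2  134.2]
F [ 0.1 -0.4 -0.2] M [ 0.03  0.05 -0.01] w 1.0013331689060754 g 0.0
```

Call:
drive_tool(
  increments=[
    {"wz":10},
    {"wz":10},
    {"wz":10},
    {"wz":10},
    {"wz":10},
    {"wz":10},
    {"wz":10},
    {"wz":10},
    {"wz":10},
    {"wz":10},
    {"wz":10},
    {"wz":10},
  ],
)

```text
schema error: expected keys claw, dx, dy, dz, wx, wy, wz
```

Call:
drive_tool(
  increments=[
    {"claw":0.085,"dx":0,"dy":0,"dz":0,"wx":0,"wy":0,"wz":10.25},
    {"claw":0.085,"dx":0,"dy":0,"dz":0,"wx":0,"wy":0,"wz":10.25},
    {"claw":0.085,"dx":0,"dy":0,"dz":0,"wx":0,"wy":0,"wz":10.25},
    {"claw":0.085,"dx":0,"dy":0,"dz":0,"wx":0,"wy":0,"wz":10.25},
    {"claw":0.085,"dx":0,"dy":0,"dz":0,"wx":0,"wy":0,"wz":10.25},
    {"claw":0.085,"dx":0,"dy":0,"dz":0,"wx":0,"wy":0,"wz":10.25},
    {"claw":0.085,"dx":0,"dy":0,"dz":0,"wx":0,"wy":0,"wz":10.25},
    {"claw":0.085,"dx":0,"dy":0,"dz":0,"wx":0,"wy":0,"wz":10.25},
    {"claw":0.085,"dx":0,"dy":0,"dz":0,"wx":0,"wy":0,"wz":10.25},
    {"claw":0.085,"dx":0,"dy":0,"dz":0,"wx":0,"wy":0,"wz":10.25},
    {"claw":0.085,"dx":0,"dy":0,"dz":0,"wx":0,"wy":0,"wz":10.25},
    {"claw":0.085,"dx":0,"dy":0,"dz":0,"wx":0,"wy":0,"wz":10.25},
  ],
)

```text
t: 1.6
eef_pos: [0.1972, 0.6452, 0.2558]
tool_rot: [0.0, 0.941, 0.339, -0.0]
contact_force: [-0.8, -0.1, -0.0]
gripper_width: 0.993
grasp_force: 0.0
```

Call:
drive_tool(
  increments=[
    {"claw":0.085,"dx":-0.0073,"dy":0.0532,"dz":0,"wx":0,"wy":0,"wz":0},
    {"claw":0.085,"dx":-0.0073,"dy":0.0532,"dz":0,"wx":0,"wy":0,"wz":0},
    {"claw":0.085,"dx":-0.0073,"dy":0.0532,"dz":0,"wx":0,"wy":0,"wz":0},
    {"claw":0.085,"dx":-0.0073,"dy":0.0532,"dz":0,"wx":0,"wy":0,"wz":0},
    {"claw":0.085,"dx":-0.0073,"dy":0.0532,"dz":0,"wx":0,"wy":0,"wz":0},
    {"claw":0.085,"dx":-0.0073,"dy":0.0532,"dz":0,"wx":0,"wy":0,"wz":0},
    {"claw":0.085,"dx":-0.0073,"dy":0.0532,"dz":0,"wx":0,"wy":0,"wz":0},
    {"claw":0.085,"dx":-0.0073,"dy":0.0532,"dz":0,"wx":0,"wy":0,"wz":0},
    {"claw":0.085,"dx":-0.0073,"dy":0.0532,"dz":0,"wx":0,"wy":0,"wz":0},
    {"claw":0.085,"dx":-0.0073,"dy":0.0532,"dz":0,"wx":0,"wy":0,"wz":0},
    {"claw":0.085,"dx":-0.0073,"dy":0.0532,"dz":0,"wx":0,"wy":0,"wz":0},
    {"claw":0.085,"dx":-0.0073,"dy":0.0532,"dz":0,"wx":0,"wy":0,"wz":0},
  ],
)

```text
t: 3.1
eef_pos: [0.5411, 0.0988, 0.2561]
tool_rot: [-0.0, 0.94, 0.342, -0.0]
contact_force: [0.5, 0.3, 0.0]
gripper_width: 0.995
grasp_force: 0.0
```

Run:
```python
from h import *
go(.437,-.273,.10,-49.8)
im=np.load("scene0.npz")["im"][195:225,135:180]
h=cv2.cvtColor(im,cv2.COLOR_RGB2HSV)
for n,b in(("scene",(135,195,180,225)),("top",(372,208,408,246))):
    im=np.load(n+"0.npz")["im"][b[1]:b[3],b[0]:b[2]].astype(int)
    r=im[...,1]/(im[...,0]+1); m=(r<.55)
    k,l,s,c=cv2.connectedComponentsWithStats(m.astype(np.uint8));i=1+s[1:,4].argmax()
    print(n,np.median(r),s[i],c[i]+b[:2],ray(n,*(c[i]+b[:2]),.022))
```

```text
yaw -49.98 wz -0.18
t 3.1 q7 -0.91 pos [0.5411 0.0988 0.2561] tool z [-3.e-04  2.e-04 -1.e+00] delta (after turn) mm [-319.4  216.8  156.1]
F [0.5 0.3 0. ] M [ 0.04 -0.04  0.01] w 0.9949814757129013 g 0.0Traceback (most recent call last):
  File "<stdin>", line 8, in <module>
ValueError: attempt to get argmax of an empty sequence
```

Call:
drive_tool(
  increments=[
    {"claw":0.085,"dx":-0.0399,"dy":0.0271,"dz":0,"wx":0,"wy":0,"wz":0},
    {"claw":0.085,"dx":-0.0399,"dy":0.0271,"dz":0,"wx":0,"wy":0,"wz":0},
    {"claw":0.085,"dx":-0.0399,"dy":0.0271,"dz":0,"wx":0,"wy":0,"wz":0},
    {"claw":0.085,"dx":-0.0399,"dy":0.0271,"dz":0,"wx":0,"wy":0,"wz":0},
    {"claw":0.085,"dx":-0.0399,"dy":0.0271,"dz":0,"wx":0,"wy":0,"wz":0},
    {"claw":0.085,"dx":-0.0399,"dy":0.0271,"dz":0.03,"wx":0,"wy":0,"wz":0},
    {"claw":0.085,"dx":-0.0399,"dy":0.0271,"dz":0.04,"wx":0,"wy":0,"wz":0},
    {"claw":0.085,"dx":-0.0399,"dy":0.0271,"dz":0.04,"wx":0,"wy":0,"wz":0},
    {"claw":0.085,"dx":0,"dy":0,"dz":0.04,"wx":0,"wy":0,"wz":0},
  ],
)

```text
t: 4.22
eef_pos: [0.4335, -0.275, 0.1055]
tool_rot: [0.001, 0.941, 0.339, -0.0]
contact_force: [1.2, 1.0, 0.4]
gripper_width: 0.994
grasp_force: 0.0
```

Run:
```python
from h import *
go(.437,-.273,.040,-49.8)
for n,b in(("scene",(145,198,170,220)),("top",(375,211,405,243))):
    im=np.load(n+"0.npz")["im"][b[1]:b[3],b[0]:b[2]].astype(int)
    r=im[...,1]/(im[...,0]+1); t=(np.median(r)+np.percentile(r,2))/2; m=(r<t)
    k,l,s,c=cv2.connectedComponentsWithStats(m.astype(np.uint8));i=1+s[1:,4].argmax()
    print(n,t,np.median(r),s[i],c[i]+b[:2],ray(n,*(c[i]+b[:2]),.022))
```

```text
yaw -50.39 wz -0.59
t 4.225 q7 0.05 pos [ 0.4335 -0.275   0.1055] tool z [-1.0e-04 -2.3e-03 -1.0e+00] delta (after turn) mm [ 4.   0.6 65.5]
F [1.2 1.  0.4] M [ 0.06 -0.09  0.01] w 0.9944145767697453 g 0.0
scene 0.6174710809732749 0.6697247706422018 [ 4  4 16 12 99] [156.54545455 206.87878788] [ 0.43817036 -0.27183905  0.022     ]
top 0.6231933538181404 0.6831683168316832 [  5   7  19  18 180] [389.  226.5] [ 0.43911732 -0.27214467  0.022     ]
```

Call:
drive_tool(
  increments=[
    {"claw":0.085,"dx":0.002,"dy":0,"dz":0.035,"wx":0,"wy":0,"wz":0},
    {"claw":0.085,"dx":0,"dy":0,"dz":0.02,"wx":0,"wy":0,"wz":0},
    {"claw":0.085,"dx":0,"dy":0,"dz":0.0,"wx":0,"wy":0,"wz":0},
    {"claw":0.085,"dx":0,"dy":0,"dz":0.0,"wx":0,"wy":0,"wz":0},
  ],
)

```text
t: 4.72
eef_pos: [0.4373, -0.2699, 0.0521]
tool_rot: [0.0, 0.94, 0.342, 0.0]
contact_force: [0.5, -0.6, 0.2]
gripper_width: 0.996
grasp_force: 0.0
```

Run:
```python
from h import *
go(.4385,-.272,.040,-49.8)
```

```text
yaw -50.01 wz -0.21
t 4.725 q7 0.12 pos [ 0.4373 -0.2699  0.0521] tool z [ 7.e-04 -4.e-04 -1.e+00] delta (after turn) mm [-0.5  2.4 12.1]
F [ 0.5 -0.6  0.2] M [-0.03 -0.03 -0.02] w 0.9962682702497632 g 0.0
```

Call:
drive_tool(
  increments=[
    {"claw":0.085,"dx":0,"dy":0.002,"dz":0.012,"wx":0,"wy":0,"wz":0},
    {"claw":0.01,"dx":0,"dy":0,"dz":0,"wx":0,"wy":0,"wz":0},
    {"claw":0.01,"dx":0,"dy":0,"dz":0.0,"wx":0,"wy":0,"wz":0},
    {"claw":0.01,"dx":0,"dy":0,"dz":0.0,"wx":0,"wy":0,"wz":0},
    {"claw":0.01,"dx":0,"dy":0,"dz":0.0,"wx":0,"wy":0,"wz":0},
    {"claw":0.01,"dx":0,"dy":0,"dz":0.0,"wx":0,"wy":0,"wz":0},
    {"claw":0.01,"dx":0,"dy":0,"dz":0.0,"wx":0,"wy":0,"wz":0},
    {"claw":0.01,"dx":0,"dy":0,"dz":0.0,"wx":0,"wy":0,"wz":0},
  ],
  newtons=25,
)

```text
t: 5.72
eef_pos: [0.4384, -0.2712, 0.0398]
tool_rot: [-0.0, 0.94, 0.342, 0.0]
contact_force: [-1.2, 0.8, 5.4]
gripper_width: 0.291
grasp_force: 24.5
```

Call:
drive_tool(
  increments=[
    {"claw":0.01,"dx":0,"dy":0,"dz":-0.03,"wx":0,"wy":0,"wz":0},
    {"claw":0.01,"dx":0,"dy":0,"dz":-0.05,"wx":0,"wy":0,"wz":0},
    {"claw":0.01,"dx":0,"dy":0,"dz":-0.05,"wx":0,"wy":0,"wz":0},
    {"claw":0.01,"dx":0,"dy":0,"dz":-0.04,"wx":0,"wy":0,"wz":0},
    {"claw":0.01,"dx":0.0308,"dy":-0.0174,"dz":-0.01,"wx":0,"wy":0,"wz":0},
    {"claw":0.01,"dx":0.0308,"dy":-0.0174,"dz":0,"wx":0,"wy":0,"wz":0},
    {"claw":0.01,"dx":0.0308,"dy":-0.0174,"dz":0,"wx":0,"wy":0,"wz":0},
    {"claw":0.01,"dx":0.0308,"dy":-0.0174,"dz":0,"wx":0,"wy":0,"wz":0},
    {"claw":0.01,"dx":0.0308,"dy":-0.0174,"dz":0,"wx":0,"wy":0,"wz":0},
    {"claw":0.01,"dx":0.0308,"dy":-0.0174,"dz":0,"wx":0,"wy":0,"wz":0},
    {"claw":0.01,"dx":0.0308,"dy":-0.0174,"dz":0,"wx":0,"wy":0,"wz":0},
    {"claw":0.01,"dx":0.0308,"dy":-0.0174,"dz":0,"wx":0,"wy":0,"wz":0},
    {"claw":0.01,"dx":0,"dy":0,"dz":0,"wx":0,"wy":0,"wz":0},
    {"claw":0.01,"dx":0,"dy":0,"dz":0,"wx":0,"wy":0,"wz":0},
  ],
)

```text
t: 7.48
eef_pos: [0.5372, -0.0067, 0.2193]
tool_rot: [0.0, 0.94, 0.342, -0.0]
contact_force: [0.0, -0.8, 0.0]
gripper_width: 0.29
grasp_force: 24.8
```

Run:
```python
from h import *
go(.538,-.0063,.172,-49.8)
im,d=snap("scene");save("s1.png",cv2.resize(im[120:250,180:330],(750,600)))
```

```text
yaw -50.03 wz -0.23
t 7.475 q7 -0.65 pos [ 0.5372 -0.0067  0.2193] tool z [-5.e-04 -5.e-04 -1.e+00] delta (after turn) mm [ 0.9  0.2 47.3]
F [ 0.  -0.8  0. ] M [ 0.01  0.   -0.02] w 0.2904979248195924 g 24.76414829492569
```

View pics/s1.png

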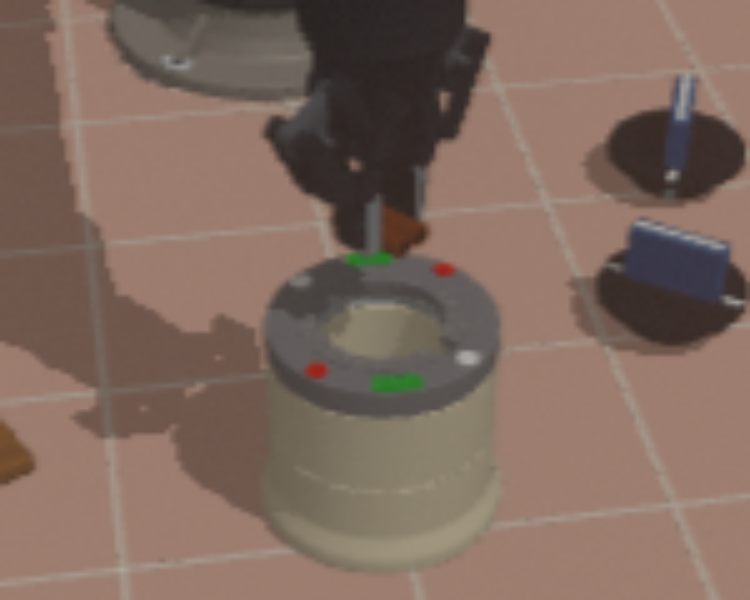

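The cinnamon is held over the mouth, at about (400,235) in the crop. I lower it and release.

Call:
drive_tool(
  increments=[
    {"claw":0.01,"dx":0.001,"dy":0,"dz":0.025,"wx":0,"wy":0,"wz":0},
    {"claw":0.01,"dx":0,"dy":0,"dz":0.021,"wx":0,"wy":0,"wz":0},
    {"claw":0.01,"dx":0,"dy":0,"dz":0,"wx":0,"wy":0,"wz":0},
    {"claw":0.01,"dx":0,"dy":0,"dz":0,"wx":0,"wy":0,"wz":0},
    {"claw":0.06,"dx":0,"dy":0,"dz":0,"wx":0,"wy":0,"wz":0},
    {"claw":0.06,"dx":0,"dy":0,"dz":0,"wx":0,"wy":0,"wz":0},
    {"claw":0.06,"dx":0,"dy":0,"dz":0,"wx":0,"wy":0,"wz":0},
    {"claw":0.06,"dx":0,"dy":0,"dz":0,"wx":0,"wy":0,"wz":0},
    {"claw":0.06,"dx":0,"dy":0,"dz":-0.03,"wx":0,"wy":0,"wz":0},
    {"claw":0.06,"dx":0,"dy":0,"dz":-0.05,"wx":0,"wy":0,"wz":0},
  ],
)

```text
t: 8.78
eef_pos: [0.5372, -0.0053, 0.2532]
tool_rot: [-0.0, 0.94, 0.342, -0.002]
contact_force: [0.4, 0.5, 1.1]
gripper_width: 0.704
grasp_force: 0.0
```

Run:
```python
from h import *
go(.474,.326,.12,-98.1)
```

```text
yaw -50.0 wz 48.1
t 8.775 q7 -0.68 pos [ 0.5372 -0.0053  0.2532] tool z [-0.0036 -0.0012 -1.    ] delta (after turn) mm [-108.8 -318.9  134. ]
F [0.4 0.5 1.1] M [ 0.02 -0.04  0.03] w 0.7038711032271663 g 0.0
```

Call:
drive_tool(
  increments=[
    {"claw":0.06,"dx":0,"dy":0,"dz":0,"wx":0,"wy":0,"wz":9.62},
    {"claw":0.06,"dx":0,"dy":0,"dz":0,"wx":0,"wy":0,"wz":9.62},
    {"claw":0.06,"dx":0,"dy":0,"dz":0,"wx":0,"wy":0,"wz":9.62},
    {"claw":0.06,"dx":0,"dy":0,"dz":0,"wx":0,"wy":0,"wz":9.62},
    {"claw":0.06,"dx":0,"dy":0,"dz":0,"wx":0,"wy":0,"wz":9.62},
    {"claw":0.06,"dx":-0.0136,"dy":-0.0399,"dz":0,"wx":0,"wy":0,"wz":0},
    {"claw":0.06,"dx":-0.0136,"dy":-0.0399,"dz":0,"wx":0,"wy":0,"wz":0},
    {"claw":0.06,"dx":-0.0136,"dy":-0.0399,"dz":0,"wx":0,"wy":0,"wz":0},
    {"claw":0.06,"dx":-0.0136,"dy":-0.0399,"dz":0,"wx":0,"wy":0,"wz":0},
    {"claw":0.06,"dx":-0.0136,"dy":-0.0399,"dz":0,"wx":0,"wy":0,"wz":0},
    {"claw":0.06,"dx":-0.0136,"dy":-0.0399,"dz":0,"wx":0,"wy":0,"wz":0},
    {"claw":0.06,"dx":-0.0136,"dy":-0.0399,"dz":0.03,"wx":0,"wy":0,"wz":0},
    {"claw":0.06,"dx":-0.0136,"dy":-0.0399,"dz":0.04,"wx":0,"wy":0,"wz":0},
    {"claw":0.06,"dx":0,"dy":0,"dz":0.05,"wx":0,"wy":0,"wz":0},
    {"claw":0.06,"dx":0,"dy":0,"dz":0,"wx":0,"wy":0,"wz":0},
    {"claw":0.06,"dx":0,"dy":0,"dz":0,"wx":0,"wy":0,"wz":0},
  ],
)

```text
t: 10.78
eef_pos: [0.4769, 0.3252, 0.1351]
tool_rot: [-0.0, 0.997, -0.072, 0.001]
contact_force: [0.4, 0.6, 0.5]
gripper_width: 0.702
grasp_force: 0.0
```

Run:
```python
from h import *
go(.474,.326,.058,-98.1)
im,d=snap("top");sc,_=snap("scene")
a=cv2.resize(im[145:215,240:310],(400,400),interpolation=cv2.INTER_CUBIC);b=cv2.resize(sc[130:210,320:400],(400,400),interpolation=cv2.INTER_CUBIC)
save("p2.png",np.hstack([a,b]))
```

```text
yaw -98.2 wz -0.1
t 10.775 q7 -1.84 pos [0.4769 0.3252 0.1351] tool z [ 1.7e-03  5.0e-04 -1.0e+00] delta (after turn) mm [-3.1 -0.3 77.1]
F [0.4 0.6 0.5] M [-0.05 -0.02  0.  ] w 0.7017429563392539 g 0.0
```

View pics/p2.png

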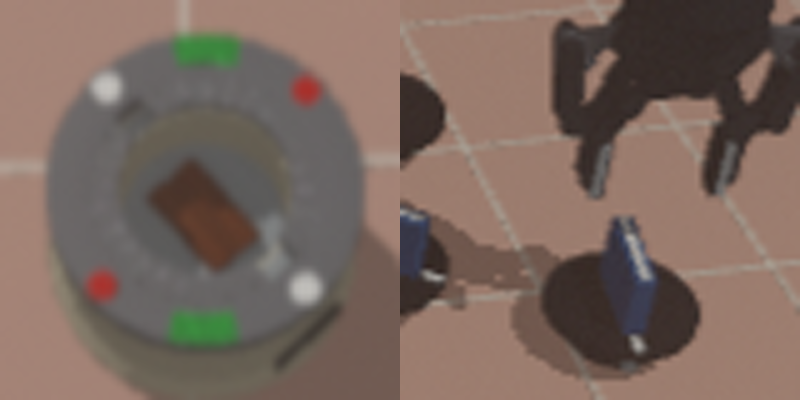

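The cinnamon lies in the bowl at about (205,215) in the left half, and the open fingers straddle the chosen lid's paddle in the right half. I lower and grasp.

Call:
drive_tool(
  increments=[
    {"claw":0.06,"dx":-0.003,"dy":0,"dz":0.03,"wx":0,"wy":0,"wz":0},
    {"claw":0.06,"dx":0,"dy":0,"dz":0.03,"wx":0,"wy":0,"wz":0},
    {"claw":0.06,"dx":0,"dy":0,"dz":0.016,"wx":0,"wy":0,"wz":0},
    {"claw":0.03,"dx":0,"dy":0,"dz":0,"wx":0,"wy":0,"wz":0},
    {"claw":0.03,"dx":0,"dy":0,"dz":0,"wx":0,"wy":0,"wz":0},
    {"claw":0.03,"dx":0,"dy":0,"dz":0,"wx":0,"wy":0,"wz":0},
  ],
  newtons=40,
)

```text
t: 11.62
eef_pos: [0.4734, 0.3267, 0.0586]
tool_rot: [-0.001, 0.997, -0.071, 0.001]
contact_force: [0.3, 0.2, -0.2]
gripper_width: 0.35
grasp_force: 0.0
```

Run:
```python
from h import *
go(.474,.326,.058,-98.1)
```

```text
yaw -98.11 wz -0.01
t 11.625 q7 -1.76 pos [0.4734 0.3267 0.0586] tool z [ 0.0014  0.0013 -1.    ] delta (after turn) mm [0.7 0.6 0.6]
F [ 0.3  0.2 -0.2] M [0.01 0.03 0.02] w 0.35010747195190867 g 0.0
```

Close, grip firmly, and lift.

Call:
drive_tool(
  increments=[
    {"claw":0.005,"dx":0,"dy":0,"dz":0,"wx":0,"wy":0,"wz":0},
    {"claw":0.005,"dx":0,"dy":0,"dz":0,"wx":0,"wy":0,"wz":0},
    {"claw":0.005,"dx":0,"dy":0,"dz":0,"wx":0,"wy":0,"wz":0},
    {"claw":0.005,"dx":0,"dy":0,"dz":0,"wx":0,"wy":0,"wz":0},
  ],
  newtons=80,
)

```text
t: 12.12
eef_pos: [0.4731, 0.3267, 0.0582]
tool_rot: [-0.001, 0.998, -0.071, 0.0]
contact_force: [-0.4, 0.3, 6.1]
gripper_width: 0.152
grasp_force: 78.7
```

Run:
```python
from h import *
go(.538,-.0063,.26,-46.8)
```

```text
yaw -98.1 wz -51.3
t 12.125 q7 -1.76 pos [0.4731 0.3267 0.0582] tool z [ 6.0e-04  1.1e-03 -1.0e+00] delta (after turn) mm [-180.5  287.  -202.2]
F [-0.4  0.3  6.1] M [-0.08  0.22 -0.  ] w 0.15182371987137191 g 78.70360493659973
```

Call:
drive_tool(
  increments=[
    {"claw":0.005,"dx":0,"dy":0,"dz":-0.02,"wx":0,"wy":0,"wz":0},
    {"claw":0.005,"dx":0,"dy":0,"dz":-0.04,"wx":0,"wy":0,"wz":0},
    {"claw":0.005,"dx":0,"dy":0,"dz":-0.05,"wx":0,"wy":0,"wz":0},
    {"claw":0.005,"dx":0,"dy":0,"dz":-0.05,"wx":0,"wy":0,"wz":0},
    {"claw":0.005,"dx":0,"dy":0,"dz":-0.02,"wx":0,"wy":0,"wz":-10.26},
    {"claw":0.005,"dx":0,"dy":0,"dz":0,"wx":0,"wy":0,"wz":-10.26},
    {"claw":0.005,"dx":0,"dy":0,"dz":0,"wx":0,"wy":0,"wz":-10.26},
    {"claw":0.005,"dx":0,"dy":0,"dz":0,"wx":0,"wy":0,"wz":-10.26},
    {"claw":0.005,"dx":0,"dy":0,"dz":0,"wx":0,"wy":0,"wz":-10.26},
    {"claw":0.005,"dx":-0.0226,"dy":0.0359,"dz":0,"wx":0,"wy":0,"wz":0},
    {"claw":0.005,"dx":-0.0226,"dy":0.0359,"dz":0,"wx":0,"wy":0,"wz":0},
    {"claw":0.005,"dx":-0.0226,"dy":0.0359,"dz":0,"wx":0,"wy":0,"wz":0},
    {"claw":0.005,"dx":-0.0226,"dy":0.0359,"dz":0,"wx":0,"wy":0,"wz":0},
    {"claw":0.005,"dx":-0.0226,"dy":0.0359,"dz":0,"wx":0,"wy":0,"wz":0},
    {"claw":0.005,"dx":-0.0226,"dy":0.0359,"dz":0,"wx":0,"wy":0,"wz":0},
    {"claw":0.005,"dx":-0.0226,"dy":0.0359,"dz":0,"wx":0,"wy":0,"wz":0},
    {"claw":0.005,"dx":-0.0226,"dy":0.0359,"dz":0,"wx":0,"wy":0,"wz":0},
    {"claw":0.005,"dx":0,"dy":0,"dz":0,"wx":0,"wy":0,"wz":0},
    {"claw":0.005,"dx":0,"dy":0,"dz":0,"wx":0,"wy":0,"wz":0},
  ],
)

```text
t: 14.5
eef_pos: [0.5371, -0.0067, 0.2378]
tool_rot: [-0.0, 0.93, 0.368, 0.0]
contact_force: [0.6, -0.4, -1.8]
gripper_width: 0.156
grasp_force: 78.2
```

Run:
```python
from h import *
go(.538,-.0063,.172,-46.8)
im,d=snap("top");sc,ds=snap("scene");np.savez("hov.npz",top=im,dt=d,sc=sc,ds=ds)
a=cv2.resize(im[110:230,215:335],(400,400),interpolation=cv2.INTER_CUBIC);b=cv2.resize(sc[115:215,207:307],(400,400),interpolation=cv2.INTER_CUBIC)
save("p3.png",np.hstack([a,b]))
```

```text
yaw -46.84 wz -0.04
t 14.5 q7 -0.59 pos [ 0.5371 -0.0067  0.2378] tool z [-2.e-04  5.e-04 -1.e+00] delta (after turn) mm [ 0.9  0.3 65.8]
F [ 0.6 -0.4 -1.8] M [0.08 0.04 0.01] w 0.15637383800236537 g 78.2269012928009
```

View pics/p3.png

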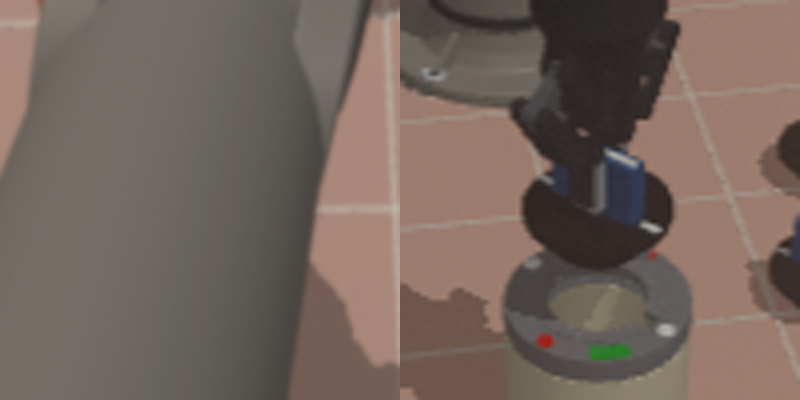

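Run:
```python
from h import *
f=np.load("hov.npz");sc=f["sc"].astype(float);g=sc.min(-1)
z=.2378-.0582+.030
P=[]
for (u,v) in((270,172),(243.5,160)):
    u0,v0=int(u)-5,int(v)-5;w=g[v0:v0+11,u0:u0+11];print(np.round(w).astype(int)[1:10])
    w=np.clip(w-110,0,None);vv,uu=np.indices(w.shape)
    p=((uu*w).sum()/w.sum()+u0,(vv*w).sum()/w.sum()+v0);X=ray("scene",*p,z);P.append(X);print(np.round(p,2),np.round(X,4))
d=P[0]-P[1];print("mid",(P[0]+P[1])/2,"len",np.linalg.norm(d),"ang",np.degrees(np.arctan2(d[1],d[0])))
```

```text
[[ 51  53  50  45  40  39  41  39  39  38  80]
 [ 53  51  52  44  37  38  40  39  38  40  78]
 [ 51  51  89  99  64  37  39  40  38  48  96]
 [ 47  62 117 153 158 139  92  48  39  77 103]
 [ 40  40  51  75 126 154 151  98  43  95 111]
 [ 39  38  38  42  52  69  64  47  61  99 109]
 [ 40  40  39  40  39  39  40  60  98 109 111]
 [ 39  39  39  40  38  37  60  98 109 110 110]
 [ 39  39  38  37  38  60  98 108 110 110 110]]
[269.48 171.46] [0.5666 0.0216 0.2096]
[[110 109 120 135 119 109 100  69  48  46  43]
 [110 109 110 131 119  97  82  59  49  50  48]
 [109 109 110 127 110  66  40  49  49  48  47]
 [109 110  96  95 108 111  86  59  50  51  49]
 [110  96  61  42  53  86 107  79  47  49  47]
 [109  71  37  37  36  42  54  53  48  49  47]
 [ 77  42  34  34  35  34  36  48  49  49  49]
 [ 59  33  34  34  36  34  35  38  43  49  48]
 [ 40  33  37  34  36  35  34  34  32  37  41]]
[241.01 156.32] [ 0.4958 -0.0358  0.2096]
mid [ 0.53117933 -0.00713877  0.2096    ] len 0.09113573661140935 ang 39.04453921218724
```

Run:
```python
from h import *
f=np.load("hov.npz");g=f["sc"].astype(float).min(-1);z=.2096;P=[]
for (u0,v0,u1,v1) in((266,168,273,173),(240,158,246,162)):
    w=np.clip(g[v0:v1,u0:u1]-50,0,None)
    if u0==240: w[0,:]=0
    vv,uu=np.indices(w.shape);p=((uu*w).sum()/w.sum()+u0,(vv*w).sum()/w.sum()+v0);X=ray("scene",*p,z);P.append(X);print(np.round(p,2),np.round(X,4))
d=P[0]-P[1];print("mid",(P[0]+P[1])/2,"len",np.linalg.norm(d),"ang",np.degrees(np.arctan2(d[1],d[0])))
h=cv2.cvtColor(np.load("scene0.npz")["im"],cv2.COLOR_RGB2GRAY)
# white dots on the collar, scene + top
for n,pts in(("scene",((240.2,180.6),(273.7,197.4))),("top",((258.7,160.2),(293.4,195.6)))):
    g=np.load(n+"0.npz")["im"].astype(float).min(-1);Q=[]
    for u,v in pts:
        u0,v0=int(round(u))-3,int(round(v))-3;w=np.clip(g[v0:v0+7,u0:u0+7]-125,0,None);vv,uu=np.indices(w.shape)
        Q.append(ray(n,(uu*w).sum()/w.sum()+u0,(vv*w).sum()/w.sum()+v0,.136))
    d=Q[0]-Q[1];print(n,np.round(Q,4).tolist(),"mid",(Q[0]+Q[1])/2,np.linalg.norm(d),np.degrees(np.arctan2(d[1],d[0])))
```

```text
[269.2  171.27] [0.5658 0.0211 0.2096]
[242.64 159.38] [ 0.5089 -0.0337  0.2096]
mid [ 0.53734662 -0.00632142  0.2096    ] len 0.07891712482667464 ang 43.94297707405611
scene [[0.4987, -0.0417, 0.136], [0.5763, 0.0304, 0.136]] mid [ 0.53747868 -0.00563442  0.136     ] 0.10599142614909297 -137.09264210120153
top [[0.5776, 0.0296, 0.136], [0.5003, -0.0426, 0.136]] mid [ 0.53896025 -0.0065085   0.136     ] 0.10585256873661592 43.0393873745411
```

Call:
drive_tool(
  increments=[
    {"claw":0.005,"dx":0.0007,"dy":0,"dz":0.02,"wx":0,"wy":0,"wz":0},
    {"claw":0.005,"dx":0,"dy":0,"dz":0.018,"wx":0,"wy":0,"wz":0},
    {"claw":0.005,"dx":0,"dy":0,"dz":0,"wx":0,"wy":0,"wz":0},
    {"claw":0.005,"dx":0,"dy":0,"dz":0,"wx":0,"wy":0,"wz":0},
    {"claw":0.005,"dx":0,"dy":0,"dz":0.004,"wx":0,"wy":0,"wz":0},
    {"claw":0.005,"dx":0,"dy":0,"dz":0.003,"wx":0,"wy":0,"wz":0},
    {"claw":0.005,"dx":0,"dy":0,"dz":0.002,"wx":0,"wy":0,"wz":0},
    {"claw":0.005,"dx":0,"dy":0,"dz":0,"wx":0,"wy":0,"wz":0},
  ],
)

```text
t: 15.6
eef_pos: [0.5379, -0.0064, 0.1904]
tool_rot: [-0.0, 0.93, 0.368, -0.0]
contact_force: [0.1, 0.5, -0.9]
gripper_width: 0.152
grasp_force: 78.3
```

Run:
```python
from h import *
go(.5375,-.006,.1722,-46.8)
```

```text
yaw -46.81 wz -0.01
t 15.6 q7 -0.54 pos [ 0.5379 -0.0064  0.1904] tool z [-3.e-04 -0.e+00 -1.e+00] delta (after turn) mm [ 0.  -0.5 18.2]
F [ 0.1  0.5 -0.9] M [ 0.03 -0.06 -0.04] w 0.1515140187680909 g 78.2978081703186
```

Call:
drive_tool(
  increments=[
    {"claw":0.005,"dx":0,"dy":0,"dz":0.002,"wx":0,"wy":0,"wz":0},
    {"claw":0.005,"dx":0,"dy":0,"dz":0.002,"wx":0,"wy":0,"wz":0},
    {"claw":0.005,"dx":0,"dy":0,"dz":0.002,"wx":0,"wy":0,"wz":0},
    {"claw":0.005,"dx":0,"dy":0,"dz":0.001,"wx":0,"wy":0,"wz":0},
    {"claw":0.005,"dx":0,"dy":0,"dz":0,"wx":0,"wy":0,"wz":0},
  ],
)

```text
t: 16.23
eef_pos: [0.5379, -0.0064, 0.1834]
tool_rot: [-0.0, 0.93, 0.368, -0.0]
contact_force: [0.3, 0.1, -0.6]
gripper_width: 0.156
grasp_force: 78.3
```

Call:
drive_tool(
  increments=[
    {"claw":0.005,"dx":0,"dy":0,"dz":0.001,"wx":0,"wy":0,"wz":0},
    {"claw":0.005,"dx":0,"dy":0,"dz":0,"wx":0,"wy":0,"wz":0},
  ],
)

```text
t: 16.48
eef_pos: [0.5379, -0.0063, 0.1824]
tool_rot: [0.0, 0.93, 0.368, -0.0]
contact_force: [-0.1, 0.6, -2.2]
gripper_width: 0.154
grasp_force: 78.3
```

Lugs are passing the slots (plug bottom about 0.124) with no contact. I continue down to the rim seat.

Call:
drive_tool(
  increments=[
    {"claw":0.005,"dx":0,"dy":0,"dz":0.003,"wx":0,"wy":0,"wz":0},
    {"claw":0.005,"dx":0,"dy":0,"dz":0.003,"wx":0,"wy":0,"wz":0},
    {"claw":0.005,"dx":0,"dy":0,"dz":0.003,"wx":0,"wy":0,"wz":0},
    {"claw":0.005,"dx":0,"dy":0,"dz":0,"wx":0,"wy":0,"wz":0},
  ],
)

```text
t: 16.98
eef_pos: [0.5377, -0.0064, 0.1732]
tool_rot: [-0.0, 0.93, 0.368, -0.0]
contact_force: [0.2, -0.7, -2.4]
gripper_width: 0.15
grasp_force: 78.3
```

Call:
drive_tool(
  increments=[
    {"claw":0.005,"dx":0,"dy":0,"dz":0.001,"wx":0,"wy":0,"wz":0},
    {"claw":0.005,"dx":0,"dy":0,"dz":0,"wx":0,"wy":0,"wz":0},
  ],
)

```text
t: 17.23
eef_pos: [0.538, -0.0064, 0.1725]
tool_rot: [-0.0, 0.93, 0.368, 0.0]
contact_force: [-0.3, -0.2, -1.2]
gripper_width: 0.15
grasp_force: 78.3
```

Call:
drive_tool(
  increments=[
    {"claw":0.005,"dx":0,"dy":0,"dz":0.0005,"wx":0,"wy":0,"wz":0},
    {"claw":0.005,"dx":0,"dy":0,"dz":0.0,"wx":0,"wy":0,"wz":0},
  ],
)

```text
t: 17.48
eef_pos: [0.538, -0.0064, 0.1722]
tool_rot: [-0.0, 0.93, 0.368, 0.0]
contact_force: [-1.7, -0.1, 2.6]
gripper_width: 0.151
grasp_force: 78.8
```

Call:
drive_tool(
  increments=[
    {"claw":0.005,"dx":0,"dy":0,"dz":0.0005,"wx":0,"wy":0,"wz":0},
    {"claw":0.005,"dx":0,"dy":0,"dz":0,"wx":0,"wy":0,"wz":0},
  ],
)

```text
t: 17.73
eef_pos: [0.538, -0.0064, 0.1722]
tool_rot: [-0.0, 0.93, 0.368, 0.0]
contact_force: [-4.7, 0.4, 8.5]
gripper_width: 0.154
grasp_force: 80.1
```

Call:
drive_tool(
  increments=[
    {"claw":0.005,"dx":0,"dy":0,"dz":0.0005,"wx":0,"wy":0,"wz":0},
    {"claw":0.005,"dx":0,"dy":0,"dz":0,"wx":0,"wy":0,"wz":0},
  ],
)

```text
t: 17.98
eef_pos: [0.538, -0.0064, 0.1722]
tool_rot: [-0.001, 0.93, 0.368, 0.0]
contact_force: [-6.7, 1.4, 14.5]
gripper_width: 0.151
grasp_force: 81.0
```

Seated: 14 N at the expected height of 0.1722. I ease the push and start the clockwise twist.

Call:
drive_tool(
  increments=[
    {"claw":0.005,"dx":0,"dy":0,"dz":-0.0005,"wx":0,"wy":0,"wz":0},
    {"claw":0.005,"dx":0,"dy":0,"dz":0,"wx":0,"wy":0,"wz":4},
    {"claw":0.005,"dx":0,"dy":0,"dz":0,"wx":0,"wy":0,"wz":4},
    {"claw":0.005,"dx":0,"dy":0,"dz":0,"wx":0,"wy":0,"wz":4},
    {"claw":0.005,"dx":0,"dy":0,"dz":0,"wx":0,"wy":0,"wz":4},
    {"claw":0.005,"dx":0,"dy":0,"dz":0,"wx":0,"wy":0,"wz":4},
    {"claw":0.005,"dx":0,"dy":0,"dz":0,"wx":0,"wy":0,"wz":0},
  ],
)

```text
t: 18.85
eef_pos: [0.5388, -0.0059, 0.1722]
tool_rot: [-0.0, 0.98, 0.201, 0.001]
contact_force: [-1.7, 2.2, 6.7]
gripper_width: 0.149
grasp_force: 79.5
```

Run:
```python
from h import *
go(.538,-.0064,.1722,-93.8)
```

```text
yaw -66.81 wz 26.99
t 18.85 q7 -0.8 pos [ 0.5388 -0.0059  0.1722] tool z [ 1.5e-03  6.0e-04 -1.0e+00] delta (after turn) mm [-0.8  0.5  0. ]
F [-1.7  2.2  6.7] M [ 0.21  0.2  -0.06] w 0.1491558005362598 g 79.51154708862305
```

Call:
drive_tool(
  increments=[
    {"claw":0.005,"dx":0,"dy":0,"dz":0,"wx":0,"wy":0,"wz":4},
    {"claw":0.005,"dx":0,"dy":0,"dz":0,"wx":0,"wy":0,"wz":4},
    {"claw":0.005,"dx":0,"dy":0,"dz":0,"wx":0,"wy":0,"wz":4},
    {"claw":0.005,"dx":0,"dy":0,"dz":0,"wx":0,"wy":0,"wz":4},
    {"claw":0.005,"dx":0,"dy":0,"dz":0,"wx":0,"wy":0,"wz":4},
    {"claw":0.005,"dx":0,"dy":0,"dz":0,"wx":0,"wy":0,"wz":4},
    {"claw":0.005,"dx":0,"dy":0,"dz":0,"wx":0,"wy":0,"wz":3},
    {"claw":0.005,"dx":0,"dy":0,"dz":0,"wx":0,"wy":0,"wz":0},
    {"claw":0.005,"dx":0,"dy":0,"dz":0,"wx":0,"wy":0,"wz":0},
  ],
)

```text
t: 19.98
eef_pos: [0.5391, -0.0059, 0.1722]
tool_rot: [-0.0, 0.999, -0.033, 0.001]
contact_force: [0.2, 1.7, 3.7]
gripper_width: 0.152
grasp_force: 79.4
```

Run:
```python
from h import *
go(.538,-.0064,.1722,-93.8)
im,d=snap("top");sc,ds=snap("scene");np.savez("end.npz",top=im,sc=sc)
save("p4.png",cv2.resize(sc[145:225,212:304],(690,600),interpolation=cv2.INTER_CUBIC))
```

```text
yaw -93.76 wz 0.04
t 19.975 q7 -1.17 pos [ 0.5391 -0.0059  0.1722] tool z [ 2.1e-03  5.0e-04 -1.0e+00] delta (after turn) mm [-1.   0.6  0. ]
F [0.2 1.7 3.7] M [0.21 0.06 0.09] w 0.15204836672486555 g 79.3623948097229
```

View pics/p4.png

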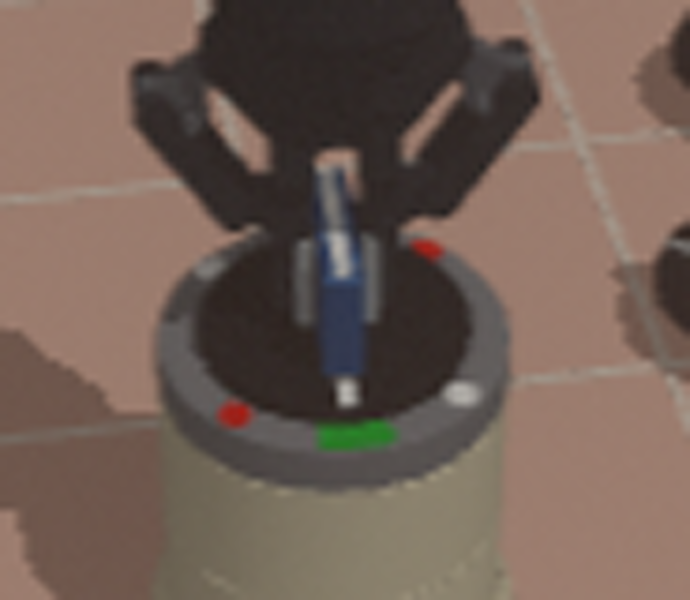

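The lid is flat on the collar, and its stripe at (347,392) points at the green band at (357,436). The gripper still holds it against the spring, so I hand in.

```bash
python3 -c "
from station import *
print(hand_in())"
```

```text
the job is handed in; nothing more can be done
None
```

The job is handed in after 20 s of the allowed 64 s: the cinnamon is in the bowl, the lid is seated and twisted 47° clockwise with its stripe on the green band, and the gripper is still holding it; no verdict came back.

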